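Shift the scan turntable's drive selector into third

TASK

Put the drive selector of the scanning turntable into third gear: nudge the gear lever along the H-shaped gate out of the left-hand rail, across to the right-hand rail, then push it forward (away from the robot) to the very end of the third slot, the one beside the three green dots. Push its orange-sided knob with the fingertips or the outside of the fingers, never pinching it; do not run the lever into the fourth slot, leave the things standing about where they are, and finish clear of everything.

Things in the scene. Friction and masses are not known exactly. Their poses are not given: they have to be found in the camera images.
- selector: Fixed selector box, grey sides, aluminium deck, 200 (x) x 170 (y) x 110 mm high. Origin: centre of its underside, on the work surface. x points forward along the slots (roughly away from the robot, turned up to 0.4 rad), y left, z up. Dots on the deck mark the slots: first (1 black dot) front left, second (2 black) back left, third (3 green) front right, fourth (4 black) back right.
- gate_center (a point): Centre of the H gate, on the deck's top face 110 mm above the work surface, in the middle of the box. Two rails along selector x lie 16 mm left and right of it, joined by a 20 mm wide cross channel along y. At the deck the stick has 4 mm of play each way in the channel, about 2 mm in a rail. Two deck tongues, 16 mm wide, part the left and right slots and block crossing elsewhere.
- select (a joint): Sideways lean of the gear lever in rad about the selector's x axis; pivot on the box's centre line, 20 mm above the work surface. 0 upright, positive leans right (selector -y). Stops at -0.205 and +0.205; left rail: -0.205 to about -0.16, right rail: +0.16 to +0.205. Starts in the left rail. Stays where left (plain friction, about 1.5 N at the knob).
- shift (a joint): Fore-and-aft lean in rad, same pivot. 0 is neutral (at the cross channel), positive leans forward (selector +x). Stops at -0.22 (second, fourth slot ends) and +0.22 (first and third). Crosses freely within 0.04 of 0; out to about 0.1 the round stick can be forced off a tongue's corner into the channel, beyond that it is blocked. Starts anywhere along the left rail. Stays where left (friction, 1.5 N at the knob); no springs.
- knob_center (a point): Centre of the lever's knob, 165 mm from the pivot: 185 mm above the work surface when upright, up to 8 mm lower leaning. The knob is a block 36 x 36 mm over its four orange flanks, 70 mm tall, black top with an orange disc, square to the box. Its stops lie about 36 mm fore and aft of neutral and 34 mm to either side. 40 mm of bare 12 mm steel stick shows below it.
- flank_front: Orange plate on the knob's forward (+x) side, 30 mm wide, 64 mm tall, 3 mm thick; origin at its centre.
- flank_back: Orange plate on the knob's rear (-x) side, same size; origin at its centre.
- flank_left: Orange plate on the knob's left (+y) side, same size; origin at its centre.
- flank_right: Orange plate on the knob's right (-y) side, same size; origin at its centre.
- scanner: Bystander, loose: handheld scanner lying on the work surface right of the box, black handle with a grey head, 145 x 60 x 36 mm. Origin: underside, centre of the handle; x towards the head.
- tape_roll: Bystander, loose: white roll of marker tape lying flat left of the box, 80 mm across, 25 mm high. Origin: centre of its underside.
- flange: Bystander, loose: small dark steel flange with a neck, 70 mm across, 45 mm high, standing beyond the box. Origin: centre of its underside.
- target_puck: Bystander, loose: black round target, 28 mm across, 16 mm high, standing on the box's deck, left of the gate near the deck's edge. Origin: centre of its underside.

How it is judged:
By the outcome, as a careful person would: the job done as asked, in the order asked, and still so for the second after the job is handed in, with the robot touching nothing.
It also fails if it takes over 64 s, if anything falls off the work surface, if the arm or the gripper's body presses on something with over 40 N, if the wrist force passes 120 N, or if a joint passes its speed limit or range.

ROBOT

A 6-joint arm with a two-finger parallel gripper is mounted at the origin on the work surface. World frame = base frame: x ahead of the robot, y to its left, z up, the work surface at z = 0. Lengths are in m, angles in rad, forces in N, time in s.
With the tool pointing down it reaches from about 0.425 to 0.95 m from the base axis. Payload 3.5 kg.
Tool frame: the origin (TCP) lies midway between the tips of the shut fingers; the grasp point (between the pads) lies 19 mm behind it; z points along the fingers, y is the line along which they close (so a half turn about z gives the same grasp; the last joint's range is limited). The gripper opens to 85 mm and grips with 20 to 120 N. Pads are 22 mm wide; open, the fingers measure 114 mm over their backs; the gripper's body (76 mm by 85 mm) begins 54 mm behind the grasp point. The pads swing forward as they close: fully open they stand 13 mm farther back than shut.
Start: joints at [-1.385, 0.286, 1.577, -0, 1.279, -0.15], TCP at [0.222, -0.637, 0.231] pointing down, gripper open.
Joint ranges: [-2.77, 2.77], [-0.9, 2.22], [0.21, 2.48], [-1.53, 4.67], [0.24, 2.81], [-2.84, 2.84]. Speed limits (rad/s): [2.79, 2.79, 3.14, 3.14, 3.14, 3.14].

INTERFACE

Orientations are given as a unit quaternion [x, y, z, w].
In Python, from plant import get_state, read_camera, ctrl gives the robot as it stands.
- The arm moves only by the shell command python3 -m crank 'ROWS' [FORCE]. ROWS is JSON, a list of rows, each a list of 3 entries, a list of its own where there are three numbers: the shift along the tool's x, y, z in mm, then the turn about the tool's z in degrees, then the closure in counts, from 0 (fully open) to 255 (shut). In form: [[[tx, ty, tz], yaw, claw], ...]. A call has 1 to 10 rows; each row is the pose to reach, as a shift and turn from the pose commanded when the call began, along the tool's axes at that moment; what a row does not reach only later rows make up. A row lasts 1/10 s, in which the tool goes at most 50 mm and 8.59 degrees, less where a joint would pass 70% of its speed; a pose out of reach is approached as far as the arm can. A call with a gripper value outside its range is refused whole. The fingers move at their own pace and stop on an object; FORCE is the grip in N (left out, the last holds). Time passes only in rows, so rows that repeat a pose let the fingers close. It gives the time, the measured TCP pose, the force, the opening and the grip force at its end, in the units of the state.
- get_state(): the state, without advancing time (a new reading comes with each control period).
- read_camera(name): name is "scene" or "side" or "wrist"; returns a dict with "frame" (480x640x3 uint8, blue, green, red), "range_z" (480x640 float32, m along the optical axis (not along the pixel's ray), 0 where there is no reading), "vfov" (degrees; the focal length in pixels is half the picture's height over the tangent of half this angle, whatever the lens; pixels are square), "cx", "cy" (the principal point, pixels), "origin" and "orientation" of the camera in the world. Camera axes: x right, y down, z forward; pixel columns grow to the right and rows downward; lengths in m; the calibration is good to about 2 mm. A picture is of the moment at which its call begins.
- ctrl.sign_off(): hands the job in; it is judged then, once.
The state is a dict: "time": time; "qpos": joint angles; "dq": joint speeds; "joint_efforts": joint torques, N m; "eef_pos": TCP position; "tcp_rot": TCP orientation; "contact_force": force on the tool from outside, world axes, zero at the start; "wrist_torque": the same for the moment, N m; "opening": opening from 0.0 (shut) to 1.0 (fully open); "finger_force": force on a finger pad.
Only numpy, scipy, OpenCV 4.12 (cv2) and the standard library are available. Lean on these libraries where they do the work, as an engineer would, in place of code of your own. Each camera call takes 0.05 s, during which the arm holds its last target. There are 200 camera calls.

## Working session

There is one attempt and no reset: what is moved stays moved. The work goes in short steps, Python scripts to look and compute and a shell command to move; the robot and the scene stay as the last step left them, time stands still between calls to the robot, and variables do not carry over. Pictures are saved under pics/ and viewed, at most 10 in all, crops included, and the job is handed in when it is done.

```bash
mkdir -p pics; ls; cat > h.py <<'E'
import numpy as np, cv2
from scipy.spatial.transform import Rotation as R
from plant import get_state, read_camera, ctrl
def cloud(c):
    f=240/np.tan(np.radians(c["vfov"])/2); z=c["range_z"]
    v,u=np.mgrid[0:480,0:640]
    p=np.dstack([(u-c["cx"])/f*z,(v-c["cy"])/f*z,z])
    w=p@R.from_quat(c["orientation"]).as_matrix().T+np.array(c["origin"])
    w[z<=0]=np.nan
    return w
def orange(c):
    h=cv2.cvtColor(c["frame"],cv2.COLOR_BGR2HSV)
    return cv2.inRange(h,(5,140,80),(22,255,255))>0
E
python3 - <<'E'
from h import *
s=get_state(); print(s)
ims=[]
for n in ["scene","side"]:
    c=read_camera(n); ims.append(c["frame"]); np.save(n+".npy",c,allow_pickle=True)
    print(n,c["vfov"],c["cx"],c["cy"],c["origin"],c["orientation"])
    cv2.imwrite(f"pics/{n}0.png",c["frame"])
    w=cloud(c); m=orange(c); print(m.sum()); 
    k,l,st,ce=cv2.connectedComponentsWithStats(m.astype(np.uint8))
    for i in range(1,k):
        if st[i,4]>30: print(st[i],ce[i],np.nanmedian(w[l==i],axis=0))
E
```

```text
pics
{'time': 0.0, 'qpos': array([-1.38505390e+00,  2.87151674e-01,  1.57817508e+00,  1.88893389e-05,
        1.27856309e+00, -1.49980176e-01]), 'dq': array([-0.00013367, -0.00110327, -0.00164917, -0.00081492, -0.00117648,
       -0.0004298 ]), 'joint_efforts': array([-2.75782426e-03, -4.05982733e+01, -2.92629987e+01, -3.12162319e-04,
        5.78931067e-03,  3.60599358e-06]), 'eef_pos': array([ 0.22230397, -0.63665849,  0.22995753]), 'tcp_rot': array([ 9.85944148e-01,  1.67071294e-01, -1.14973860e-05, -1.14857149e-03]), 'contact_force': array([-0.13130123, -0.5092728 , -0.29213448]), 'wrist_torque': array([-0.07434084, -0.0048657 , -0.00487989]), 'finger_force': 0.0, 'opening': 0.9964752515211032}
scene 54.3911377664858 321.96578681735747 239.26732763873574 [0.99635097 0.39228408 0.63579386] [ 0.36161835  0.84051081 -0.36954414 -0.16189774]
87246
[    0    54   640   426 80553] [312.92488175 296.97975246] [6.41322373e-01 2.59756064e-03 4.09344390e-04]
[ 514  123  126  108 3430] [587.28804665 173.32944606] [-0.14062657  0.23478917  0.00076727]
[388 136  11  13  35] [393.11428571 141.
[... 2430 characters left out ...]
 0.00104782]
[   0  249   36   94 1217] [ 15.03779786 286.69761709] [0.08671782 0.22205386 0.0010188 ]
[ 43 248   8  14  49] [ 46.67346939 253.93877551] [0.12797043 0.31717424 0.00115462]
[  0 266   8  26  59] [  2.42372881 277.61016949] [0.06141242 0.25179507 0.00097355]
[ 14 335  15  55 178] [ 21.11797753 359.86516854] [0.11865361 0.01599512 0.00085835]
[  1 345  11  32 101] [  6.08910891 362.45544554] [0.09896193 0.01417976 0.00074029]
[  0 378   6  10  32] [  1.84375 382.25   ] [ 0.09914036 -0.02641054  0.0009718 ]
[  0 386   9  31  68] [  3.57352941 402.16176471] [ 0.10686557 -0.06784406  0.00079474]
[  3 396   9  36  67] [  6.98507463 414.92537313] [ 0.1140342  -0.09396507  0.00103609]
```

View pics/scene0.png

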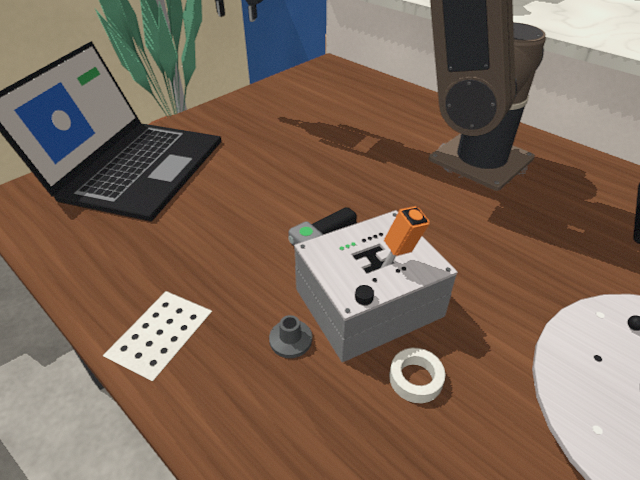

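View pics/side0.png

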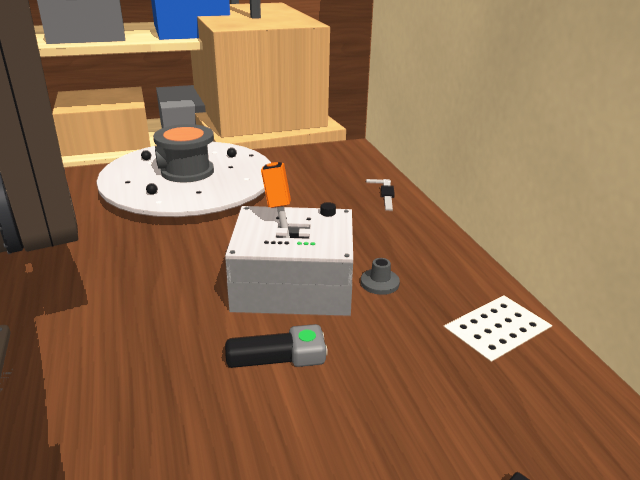

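The scene view shows the knob at about (407,232), leaning back and left. The box deck is around (375,262), the puck at (364,294), the flange at (290,336), the tape at (417,375) and the scanner at (325,225). The side view agrees, with the knob at (276,187), the third-slot dots at (306,243) and the scanner at (275,348). Next I fit the deck and the knob.

```bash
cat >> h.py <<'E'
def deckfit(ws):
    p=np.vstack([w[(abs(w[...,2]-.110)<.004)&(abs(w[...,0]-.6)<.35)&(abs(w[...,1])<.35)] for w in ws])
    p=p[np.linalg.norm(p[:,:2]-np.median(p[:,:2],axis=0),axis=1)<.14]
    return cv2.minAreaRect((p[:,:2]*1000).astype(np.float32)),np.median(p[:,2]),len(p)
def knobpts(c,w):
    h=cv2.cvtColor(c["frame"],cv2.COLOR_BGR2HSV)
    m=(w[...,2]>.145)&(w[...,2]<.24)
    return w[m],c["frame"][m],m
E
python3 - <<'E'
from h import *
W=[]
for n in ["scene","side"]:
    c=np.load(n+".npy",allow_pickle=True).item(); w=cloud(c); W.append(w)
    print(n,deckfit([w]))
r=deckfit(W); print(r); 
(cx,cy),(a,b),ang=r[0]
for n,w in zip(["scene","side"],W):
    c=np.load(n+".npy",allow_pickle=True).item()
    d=np.hypot(w[...,0]*1000-cx,w[...,1]*1000-cy)
    m=(d<90)&(w[...,2]>.14)&(w[...,2]<.21)
    for col,q in zip("og",[m&orange(c),m&~orange(c)]): 
        p=w[q]; print(n,col,len(p),p.min(0),p.max(0),np.median(p,0)) if len(p) else 0
    # third/green dots
    h=cv2.cvtColor(c["frame"],cv2.COLOR_BGR2HSV)
    g=(cv2.inRange(h,(45,120,60),(85,255,255))>0)&(abs(w[...,2]-.11)<.004)
    print("green",g.sum(),np.median(w[g],0))
E
```

```text
scene (((552.170654296875, 87.72456359863281), (175.22177124023438, 201.0458526611328), 70.54070281982422), np.float64(0.11032390504794021), 7927)
side (((550.5274658203125, 87.97685241699219), (176.67971801757812, 200.16268920898438), 70.38037109375), np.float64(0.11076676241295497), 5813)
(((551.6058349609375, 87.62733459472656), (176.72149658203125, 202.33251953125), 70.42839050292969), np.float64(0.11050951041952628), 13758)
scene o 1000 [0.51151398 0.10321288 0.145777  ] [0.55896168 0.15660187 0.20992087] [0.54920305 0.1367605  0.1835049 ]
scene g 93 [0.52074963 0.09994933 0.14340107] [0.55843213 0.15308901 0.20993885] [0.54366097 0.13292302 0.1679004 ]
green 21 [0.56076996 0.04080594 0.11150414]
side o 856 [0.50817022 0.0981382  0.14732913] [0.55727985 0.14554991 0.20999955] [0.52880612 0.11199898 0.18148542]
side g 26 [0.50820854 0.10701544 0.14047181] [0.54155253 0.14786603 0.20705851] [0.5343416  0.11403918 0.14376508]
green 26 [0.55871762 0.03990807 0.11203054]
```

```bash
cat >> h.py <<'E'
from scipy.optimize import least_squares
G=np.array([.5514,.0878,0]); YAW=np.radians(-19.6)
S=R.from_euler('z',YAW).as_matrix()      # selector axes in columns
def sel(w): return (np.asarray(w)-G)@S    # world -> selector frame
def knob(cams):
    P=[]
    for c in cams:
        w=sel(cloud(c)); m=orange(c)&(w[...,2]>.15)&(w[...,2]<.235)&(abs(w[...,0])<.075)&(abs(w[...,1])<.075)
        P.append(w[m])
    P=np.vstack(P); h=np.array([.018,.018,.035])
    def res(q):
        T=R.from_euler('xyz',[q[1],q[0],0]).as_matrix()
        d=(P-[0,0,.02])@T-[0,0,.165]
        e=abs(d)-h
        return np.where((e>0).any(1),np.linalg.norm(np.maximum(e,0),axis=1),e.max(1))*1000
    best=min((least_squares(res,[s,l],loss='soft_l1') for s in(-.15,0,.15) for l in(-.2,0,.2)),key=lambda r:r.cost)
    T=R.from_euler('xyz',[best.x[1],best.x[0],0]).as_matrix()
    return dict(shift=best.x[0],select=best.x[1],center_sel=T@[0,0,.165]+[0,0,.02],n=len(P),rms=np.sqrt(np.mean(best.fun**2)))
def tcp():
    s=get_state(); T=R.from_quat(s["tcp_rot"]).as_matrix()
    print("t",round(s["time"],2),"tcp sel mm",(sel(s["eef_pos"])*1000).round(1),"world",s["eef_pos"].round(3),"toolx in sel deg",np.degrees(np.arctan2(*(S.T@T[:,0])[[1,0]])).round(1),"F sel",(S.T@s["contact_force"]).round(1),"q",s["qpos"].round(2))
    return s,T
def rel(target_sel):  # tool-axis mm to a target in selector mm
    s,T=tcp(); return ((S@(np.array(target_sel)/1000)+G-s["eef_pos"])@T*1000).round(0)
E
python3 - <<'E'
from h import *
cs=[np.load(n+".npy",allow_pickle=True).item() for n in ["scene","side"]]
print(knob(cs)); print(knob(cs[:1])); print(knob(cs[1:]))
w=sel(cloud(cs[0]))
f=cs[0]["frame"]; k=(f.max(2)<70)&(w[...,2]>.118)&(w[...,2]<.13)&(abs(w[...,0])<.1)&(abs(w[...,1])<.085)
print("puck",np.median(w[k],0),k.sum())
s,T=tcp()
for p in [(.48,-.42,.32)]: print(((np.array(p)-s["eef_pos"])@T*1000).round())
E
```

```text
{'shift': np.float64(-0.18853515785338695), 'select': np.float64(-0.19426146084699844), 'center_sel': array([-0.03034266,  0.03185192,  0.1790276 ]), 'n': 2205, 'rms': np.float64(1.3590441553475001)}
{'shift': np.float64(-0.18725984860349204), 'select': np.float64(-0.1948112576330416), 'center_sel': array([-0.03013657,  0.03194093,  0.17904894]), 'n': 1229, 'rms': np.float64(1.1171064552220538)}
{'shift': np.float64(-0.19404775319177023), 'select': np.float64(-0.19383363508618942), 'center_sel': array([-0.03122148,  0.03178265,  0.17887128]), 'n': 976, 'rms': np.float64(1.559181152809009)}
puck [0.05898277 0.07052991 0.12580184] 266
t 0.1 tcp sel mm [ -67.  -792.9  230. ] world [ 0.222 -0.637  0.23 ] toolx in sel deg 38.8 F sel [-0.5 -0.6  0.5] q [-1.38  0.29  1.58 -0.    1.28 -0.15]
[ 315. -120.  -90.]
```

```bash
python3 -m crank '[[[45,-17,-40],-8,255],[[90,-34,-90],-16,255],[[135,-51,-90],-24,255],[[180,-68,-90],-32,255],[[225,-85,-90],-40,255],[[270,-102,-90],-48,255],[[315,-120,-90],-51.2,255],[[315,-120,-90],-51.2,255],[[315,-120,-90],-51.2,255]]' 40; python3 -c "
from h import *
print(rel((-100,32,320)))"
```

```text
time: 1.0
eef_pos: [0.4817, -0.4184, 0.3207]
tcp_rot: [0.816, 0.578, -0.0, -0.0]
contact_force: [-0.2, -0.5, 0.0]
opening: 0.0
finger_force: 0.0
t 1.0 tcp sel mm [ 104.2 -500.2  320.7] world [ 0.482 -0.418  0.321] toolx in sel deg 90.2 F sel [ 0.  -0.5  0. ] q [-0.87  0.15  1.57 -0.    1.42 -0.54]
[ 533. -202.    1.]
```

```bash
python3 -m crank '[[[44,-16,0],0,255],[[88,-33,0],0,255],[[132,-50,0],0,255],[[176,-66,0],0,255],[[220,-83,0],0,255],[[264,-100,0],0,255],[[308,-116,0],0,255],[[352,-133,0],0,255],[[396,-150,0],0,255],[[440,-166,0],0,255]]' && python3 -m crank '[[[45,-18,0],0,255],[[93,-36,0],0,255],[[93,-36,0],0,255],[[93,-36,40],0,255],[[93,-36,80],0,255],[[93,-36,120],0,255],[[93,-36,148],0,255],[[93,-36,148],0,255],[[93,-36,148],0,255]]'; python3 -c "
from h import *
print(rel((-100,32,172)))
c=read_camera('scene'); cv2.imwrite('pics/s1.png',cv2.resize(c['frame'][130:370,240:560],(800,600)))"
```

```text
time: 2.0
eef_pos: [0.4708, 0.05, 0.3213]
tcp_rot: [0.818, 0.575, -0.0, 0.0]
contact_force: [1.8, -0.8, 0.5]
opening: 0.0
finger_force: 0.0
time: 2.9
eef_pos: [0.4689, 0.1483, 0.1737]
tcp_rot: [0.818, 0.576, -0.0, 0.0]
contact_force: [0.1, 0.5, -0.1]
opening: -0.004
finger_force: 0.0
t 2.9 tcp sel mm [-98.   29.3 173.7] world [0.469 0.148 0.174] toolx in sel deg 89.9 F sel [-0.1  0.5 -0.1] q [ 0.1  -0.07  2.07 -0.    1.14  0.44]
[ 3. -2.  2.]
```

View pics/s1.png

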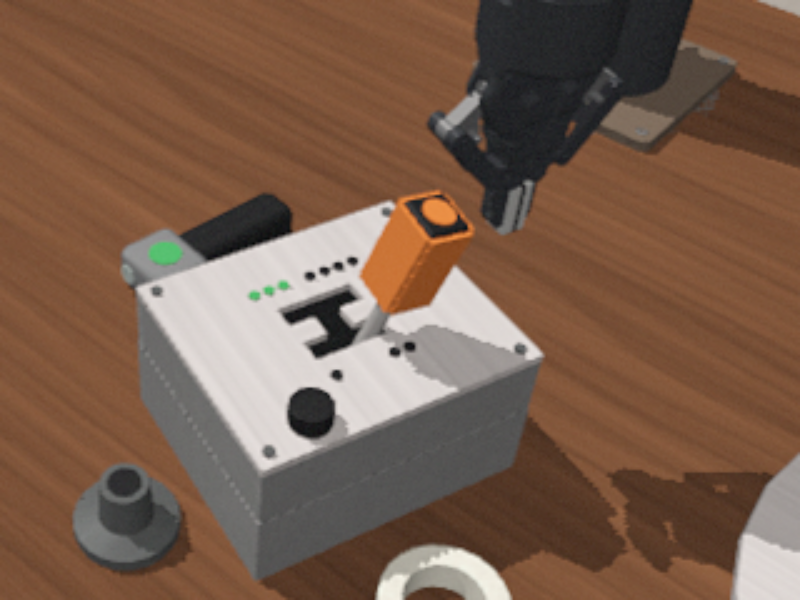

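The crop shows the shut fingertips at (510,220), just behind the knob. The gripper's knuckle at (450,125) reaches out over it, so I check the clearance there.

```bash
python3 -c "
from h import *
s=get_state(); t=sel(s['eef_pos'])
for n in ['scene','side']:
    c=read_camera(n); w=sel(cloud(c))-t
    m=(abs(w[...,0])<.09)&(abs(w[...,1])<.06)&(w[...,2]>-.01)&(w[...,2]<.12)&~orange(c)
    p=w[m]*1000
    for a in range(-10,120,10):
        q=p[(p[:,2]>=a)&(p[:,2]<a+10)]
        if len(q)>5: print(n,a,np.percentile(q,[2,98],axis=0)[:,:2].round(0).tolist(),len(q))
"
```

```text
scene -10 [[13.0, -19.0], [88.0, 19.0]] 8
scene 0 [[-7.0, -16.0], [86.0, 12.0]] 56
scene 10 [[-12.0, -11.0], [83.0, 11.0]] 102
scene 20 [[-12.0, -10.0], [81.0, 11.0]] 113
scene 30 [[-6.0, -4.0], [75.0, 22.0]] 164
scene 40 [[-24.0, -3.0], [75.0, 14.0]] 154
scene 50 [[-35.0, -9.0], [37.0, 13.0]] 261
scene 60 [[-43.0, -14.0], [44.0, 17.0]] 257
scene 70 [[-50.0, -5.0], [52.0, 17.0]] 302
scene 80 [[-56.0, -7.0], [62.0, 17.0]] 396
scene 90 [[-56.0, -10.0], [61.0, 20.0]] 463
scene 100 [[-33.0, -6.0], [47.0, 20.0]] 391
scene 110 [[3.0, -8.0], [42.0, 12.0]] 198
side 0 [[-11.0, -14.0], [10.0, 1.0]] 43
side 10 [[-13.0, -13.0], [13.0, 5.0]] 94
side 20 [[-13.0, -14.0], [13.0, 3.0]] 105
side 30 [[-14.0, -13.0], [62.0, 16.0]] 127
side 40 [[-28.0, -16.0], [73.0, 9.0]] 171
side 50 [[-36.0, -15.0], [34.0, 11.0]] 296
side 60 [[-44.0, -19.0], [42.0, 10.0]] 265
side 70 [[-51.0, -20.0], [49.0, 9.0]] 294
side 80 [[-58.0, -20.0], [57.0, -3.0]] 376
side 90 [[-58.0, -21.0], [59.0, 5.0]] 461
side 100 [[-44.0, -22.0], [44.0, -0.0]] 382
side 110 [[-39.0, -14.0], [40.0, 3.0]] 330
```

Within 38 mm of the tip the fingers are only about ±13 mm, and they flare above that. I'll push with the tip at z≈188 mm and come forward from behind to neutral.

```bash
python3 -m crank '[[[3,0,-14],0,255],[[3,15,-14],0,255],[[3,23,-14],0,255],[[3,31,-14],0,255],[[3,38,-14],0,255],[[3,45,-14],0,255],[[3,52,-14],0,255],[[3,59,-14],0,255],[[3,65,-14],0,255],[[3,65,-14],0,255]]'; python3 -c "
from h import *
tcp(); cs=[read_camera(n) for n in('scene','side')]; print(knob(cs)); print(knob(cs[:1])); print(knob(cs[1:]))"
```

```text
time: 4.05
eef_pos: [0.5314, 0.1304, 0.1871]
tcp_rot: [0.817, 0.577, 0.0, 0.0]
contact_force: [-1.1, 0.6, -0.3]
opening: -0.001
finger_force: 0.2
t 4.05 tcp sel mm [-33.2  33.4 187.1] world [0.531 0.13  0.187] toolx in sel deg 90.0 F sel [-1.2  0.2 -0.3] q [ 0.06  0.05  1.93 -0.    1.16  0.4 ]
{'shift': np.float64(-0.006967474242806786), 'select': np.float64(-0.19839835534514208), 'center_sel': array([-0.00112707,  0.03252139,  0.18175935]), 'n': 2146, 'rms': np.float64(1.5459269510077842)}
{'shift': np.float64(-0.005800727675775902), 'select': np.float64(-0.19815376461153691), 'center_sel': array([-0.00093839,  0.03248183,  0.18176851]), 'n': 1186, 'rms': np.float64(1.4958037924078318)}
{'shift': np.float64(-0.013951002416813189), 'select': np.float64(-0.19850439612185267), 'center_sel': array([-0.00225664,  0.03253855,  0.18174409]), 'n': 960, 'rms': np.float64(1.5619599696284578)}
```

Neutral is reached with the lever still in the left rail. Next I go round to the left side and push right, stopping short to measure.

```bash
python3 -m crank '[[[0,-27,0],0,255],[[0,-30,0],0,255],[[40,-30,0],0,255],[[64,-30,0],0,255],[[64,-30,0],0,255],[[64,10,0],0,255],[[64,33,0],0,255],[[64,33,0],0,255],[[64,33,0],0,255]]' && python3 -m crank '[[[-15,0,0],0,255],[[-24,0,0],0,255],[[-33,0,0],0,255],[[-42,0,0],0,255],[[-51,0,0],0,255],[[-60,0,0],0,255],[[-69,0,0],0,255],[[-78,0,0],0,255],[[-87,0,0],0,255],[[-87,0,0],0,255]]'; python3 -c "
from h import *
tcp(); cs=[read_camera(n) for n in('scene','side')]; print(knob(cs)); print(knob(cs[:1])); print(knob(cs[1:]))"
```

```text
time: 5.05
eef_pos: [0.583, 0.1792, 0.187]
tcp_rot: [0.817, 0.576, -0.0, -0.0]
contact_force: [0.2, 0.0, 0.8]
opening: 0.001
finger_force: 0.0
time: 6.05
eef_pos: [0.5536, 0.0968, 0.1871]
tcp_rot: [0.817, 0.576, -0.001, 0.0]
contact_force: [0.3, 0.3, -0.1]
opening: -0.0
finger_force: 0.0
t 6.05 tcp sel mm [ -1.    9.2 187.1] world [0.554 0.097 0.187] toolx in sel deg 90.0 F sel [ 0.2  0.3 -0.1] q [-0.01  0.08  1.9  -0.    1.16  0.34]
{'shift': np.float64(-0.006482302253458351), 'select': np.float64(0.11926693069704258), 'center_sel': array([-0.00106197, -0.01963242,  0.18382442]), 'n': 1690, 'rms': np.float64(2.0649936800127846)}
{'shift': np.float64(-0.005499497379539173), 'select': np.float64(0.11856633836684828), 'center_sel': array([-0.00090104, -0.01951764,  0.1838391 ]), 'n': 698, 'rms': np.float64(2.618327724895649)}
{'shift': np.float64(-0.01191825470742622), 'select': np.float64(0.11979893383183073), 'center_sel': array([-0.00195237, -0.01971958,  0.18380576]), 'n': 992, 'rms': np.float64(1.5112589776606138)}
```

```bash
python3 -m crank '[[[-4,0,0],0,255],[[-8,0,0],0,255],[[-12,0,0],0,255],[[-12,0,0],0,255],[[-12,0,0],0,255]]'; python3 -c "
from h import *
tcp(); cs=[read_camera(n) for n in('scene','side')]; print(knob(cs)); print(knob(cs[:1])); print(knob(cs[1:]))"
```

```text
time: 6.65
eef_pos: [0.55, 0.0865, 0.1873]
tcp_rot: [0.817, 0.577, -0.0, 0.0]
contact_force: [-0.3, 0.1, -0.5]
opening: 0.002
finger_force: 0.1
t 6.65 tcp sel mm [ -0.9  -1.7 187.3] world [0.55  0.087 0.187] toolx in sel deg 90.0 F sel [-0.3 -0.  -0.5] q [-0.03  0.07  1.91 -0.    1.16  0.32]
{'shift': np.float64(-0.006415770816467224), 'select': np.float64(0.1806776752330552), 'center_sel': array([-0.00104136, -0.02964988,  0.18231081]), 'n': 1702, 'rms': np.float64(2.0971505592744144)}
{'shift': np.float64(-0.005080905226770901), 'select': np.float64(0.18018692332418057), 'center_sel': array([-0.00082477, -0.02957022,  0.18232659]), 'n': 716, 'rms': np.float64(2.7170049217323853)}
{'shift': np.float64(-0.012326034385386002), 'select': np.float64(0.18113022933409914), 'center_sel': array([-0.00200047, -0.02972334,  0.18228839]), 'n': 986, 'rms': np.float64(1.4330874561275895)}
```

Select is 0.18, mid right rail, and shift is about 0. Now round behind the knob, then forward.

```bash
python3 -m crank '[[[30,0,0],0,255],[[30,0,0],0,255],[[30,-40,0],0,255],[[30,-70,0],0,255],[[30,-70,0],0,255],[[0,-70,0],0,255],[[-28,-70,0],0,255],[[-28,-70,0],0,255],[[-28,-60,0],0,255],[[-28,-50,0],0,255]]' && python3 -m crank '[[[0,10,0],0,255],[[0,17,0],0,255],[[0,23,0],0,255],[[0,29,0],0,255],[[0,35,0],0,255],[[0,40,0],0,255],[[0,45,0],0,255],[[0,49,0],0,255],[[0,50,0],0,255],[[0,50,0],0,255]]'; python3 -c "
from h import *
tcp(); cs=[read_camera(n) for n in('scene','side')]; print(knob(cs)); print(knob(cs[:1])); print(knob(cs[1:]))"
```

```text
time: 7.75
eef_pos: [0.495, 0.0769, 0.1878]
tcp_rot: [0.817, 0.577, 0.001, 0.0]
contact_force: [0.1, -0.0, 0.1]
opening: -0.0
finger_force: 0.0
time: 8.75
eef_pos: [0.5407, 0.0603, 0.1872]
tcp_rot: [0.817, 0.577, -0.0, -0.0]
contact_force: [-0.5, 0.8, -0.8]
opening: -0.002
finger_force: 0.3
t 8.75 tcp sel mm [ -0.8 -29.5 187.2] world [0.541 0.06  0.187] toolx in sel deg 90.0 F sel [-0.8  0.6 -0.8] q [-0.08  0.04  1.94 -0.    1.16  0.27]
{'shift': np.float64(0.16948548419378703), 'select': np.float64(0.1781889501065636), 'center_sel': array([ 0.02739074, -0.02924584,  0.1800607 ]), 'n': 2128, 'rms': np.float64(1.3826073399243253)}
{'shift': np.float64(0.1704491532549392), 'select': np.float64(0.17841823551633829), 'center_sel': array([ 0.02754383, -0.02928307,  0.18002762]), 'n': 1200, 'rms': np.float64(1.331910511558291)}
{'shift': np.float64(0.16445025850647563), 'select': np.float64(0.17808171020432306), 'center_sel': array([ 0.02658497, -0.02922842,  0.18019968]), 'n': 928, 'rms': np.float64(1.4388618493495944)}
```

Shift is 0.17, and about 8 mm remain to the stop. I'll advance gently and watch the force.

```bash
python3 -m crank '[[[0,3,0],0,255],[[0,5,0],0,255],[[0,7,0],0,255],[[0,8,0],0,255],[[0,8,0],0,255]]'; python3 -m crank '[[[0,1,0],0,255],[[0,1,0],0,255]]';  python3 -c "
from h import *
tcp(); cs=[read_camera(n) for n in('scene','side')]; print(knob(cs))"
```

```text
time: 9.35
eef_pos: [0.5484, 0.0576, 0.1873]
tcp_rot: [0.817, 0.577, 0.0, 0.0]
contact_force: [0.1, 0.3, 0.4]
opening: 0.001
finger_force: 0.3
time: 9.55
eef_pos: [0.5492, 0.0573, 0.1873]
tcp_rot: [0.817, 0.577, 0.0, 0.0]
contact_force: [-0.6, -0.1, 0.7]
opening: 0.001
finger_force: 0.4
t 9.55 tcp sel mm [  8.2 -29.5 187.3] world [0.549 0.057 0.187] toolx in sel deg 90.0 F sel [-0.6 -0.3  0.7] q [-0.08  0.06  1.92 -0.    1.16  0.26]
{'shift': np.float64(0.21718876337424545), 'select': np.float64(0.1767700449114446), 'center_sel': array([ 0.03500101, -0.02901539,  0.17861285]), 'n': 2128, 'rms': np.float64(1.339012979692854)}
```

No stop force yet, so I continue in 1 mm steps until the force rises.

```bash
for i in 1 2; do python3 -m crank '[[[0,1,0],0,255],[[0,1,0],0,255]]' | egrep 'eef|contact|finger'; done
```

```text
eef_pos: [0.5502, 0.057, 0.1873]
contact_force: [0.3, 0.3, -0.7]
finger_force: 0.4
eef_pos: [0.551, 0.0567, 0.1872]
contact_force: [-1.0, 0.9, -0.7]
finger_force: 0.6
```

```bash
for i in 1 2; do python3 -m crank '[[[0,1,0],0,255],[[0,1,0],0,255]]' | egrep 'eef|contact|finger'; done;  python3 -c "
from h import *
tcp(); cs=[read_camera(n) for n in('scene','side')]; print(knob(cs)); print(knob(cs[:1])); print(knob(cs[1:]))"
```

```text
eef_pos: [0.5518, 0.0564, 0.1872]
contact_force: [-2.3, 0.6, -0.8]
finger_force: 0.9
eef_pos: [0.5526, 0.0561, 0.187]
contact_force: [-2.3, 1.4, -0.6]
finger_force: 1.2
t 10.45 tcp sel mm [ 11.8 -29.5 187. ] world [0.553 0.056 0.187] toolx in sel deg 90.0 F sel [-2.6  0.6 -0.6] q [-0.08  0.07  1.91  0.    1.16  0.26]
{'shift': np.float64(0.2299388183915969), 'select': np.float64(0.1760487881832315), 'center_sel': array([ 0.03702519, -0.02889823,  0.17817404]), 'n': 2113, 'rms': np.float64(1.3901685027497095)}
{'shift': np.float64(0.23133903754653304), 'select': np.float64(0.17636483812011403), 'center_sel': array([ 0.03724454, -0.02894957,  0.17811314]), 'n': 1174, 'rms': np.float64(1.3780414516955555)}
{'shift': np.float64(0.2266046618009325), 'select': np.float64(0.17566921874588728), 'center_sel': array([ 0.03650007, -0.02883657,  0.17830729]), 'n': 939, 'rms': np.float64(1.40010400342792)}
```

```bash
for i in 1 2; do python3 -m crank '[[[0,1.5,0],0,255],[[0,1.5,0],0,255]]' | egrep 'eef|contact|finger'; done;  python3 -c "
from h import *
tcp(); cs=[read_camera(n) for n in('scene','side')]; print(knob(cs))"
```

```text
eef_pos: [0.5539, 0.0556, 0.1869]
contact_force: [-2.3, 2.0, -1.1]
finger_force: 1.7
eef_pos: [0.5552, 0.0551, 0.1868]
contact_force: [-4.7, 2.4, -1.6]
finger_force: 2.1
t 10.95 tcp sel mm [ 14.5 -29.5 186.8] world [0.555 0.055 0.187] toolx in sel deg 90.0 F sel [-5.2  0.7 -1.6] q [-0.08  0.07  1.91  0.    1.16  0.26]
{'shift': np.float64(0.23743531546019558), 'select': np.float64(0.17563027361988906), 'center_sel': array([ 0.03821274, -0.02883024,  0.17790378]), 'n': 2100, 'rms': np.float64(1.468251902037015)}
```

The force now climbs to 5 N and the lean has levelled off, so the lever is at the stop. I back straight off and rise.

```bash
python3 -m crank '[[[0,-5,0],0,255],[[0,-15,0],0,255],[[0,-45,0],0,255],[[0,-85,0],0,255],[[0,-110,0],0,255],[[0,-110,-40],0,255],[[0,-110,-90],0,255],[[0,-110,-130],0,255],[[0,-110,-130],0,255],[[0,-110,-130],0,255]]';  python3 -c "
from h import *
tcp(); cs=[read_camera(n) for n in('scene','side')]; print(knob(cs)); print(knob(cs[:1])); print(knob(cs[1:]))
cv2.imwrite('pics/end.png',np.hstack([cv2.resize(cs[0]['frame'][170:410,240:480],(400,400)),cv2.resize(cs[1]['frame'][150:390,180:420],(400,400))]))"
```

```text
time: 12.05
eef_pos: [0.4531, 0.0917, 0.3197]
tcp_rot: [0.817, 0.577, 0.003, 0.002]
contact_force: [0.1, 0.1, 0.1]
opening: -0.001
finger_force: 0.0
t 12.05 tcp sel mm [-93.9 -29.3 319.7] world [0.453 0.092 0.32 ] toolx in sel deg 90.0 F sel [0.1 0.1 0.1] q [-0.02 -0.26  1.97 -0.    1.43  0.32]
{'shift': np.float64(0.2274112549195893), 'select': np.float64(0.17613595291704967), 'center_sel': array([ 0.03662471, -0.02891239,  0.17826466]), 'n': 2117, 'rms': np.float64(1.2937177535802746)}
{'shift': np.float64(0.22904060147138192), 'select': np.float64(0.17624871462172687), 'center_sel': array([ 0.03688179, -0.02893071,  0.1782016 ]), 'n': 1161, 'rms': np.float64(1.1649671899617018)}
{'shift': np.float64(0.22328462250054226), 'select': np.float64(0.17590163980066817), 'center_sel': array([ 0.0359728 , -0.02887433,  0.17842105]), 'n': 956, 'rms': np.float64(1.4254772080258522)}
```

View pics/end.png

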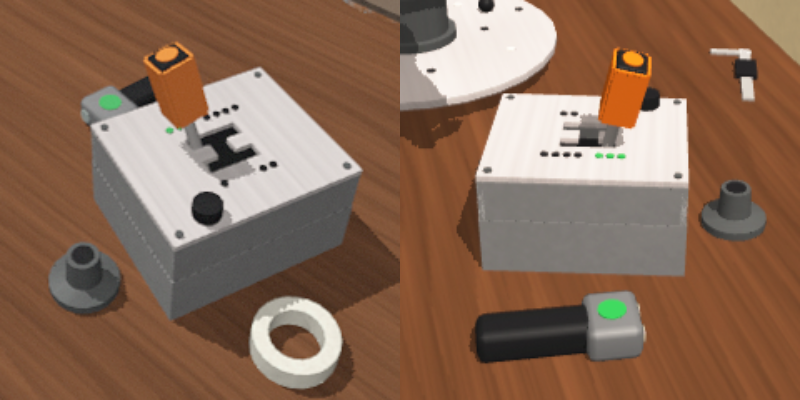

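The final views show the lever in the front-right slot beside the green dots (stick at (190,135) on the left, (612,135) on the right). The puck, flange, tape and scanner are where they were, and the arm is clear.

```bash
python3 -c "
from plant import ctrl
print(ctrl.sign_off())"
```

```text
the job is handed in; nothing more can be done
None
```

The lever is in third gear at the end stop (measured shift about 0.227 rad against a 0.22 stop, select 0.176), the bystanders look undisturbed in the final pictures, the arm is clear, and I handed the job in at about 12 s.

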